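# Spoon one red grinding ball into the mill jar

## Task

Load the dark mill jar with the red grinding ball: take the one-ball spoon by its handle, scoop the red ball out of the tray with it, without the fingers touching the ball, and tip it into the jar. Leave the white ball in its place in the tray, and finally stand the spoon upright on the worktop, released.

Things in the scene. Friction and masses are not known exactly. Their poses are not given: they have to be found in the camera images.
- spoon: Spoon standing on its flat underside. Origin: underside, below the handle; z up, +x to the mouth. Orange grip 18x18 mm on the z axis, z 41-105 mm. Dark steel pan x -22 to 52 mm, 50 wide, mouth 46. Pocket x 12-41 mm, walls 12 high: ball centre sits near x 31, z 16. Front lip 4 mm high, bevelled to 1 mm at the tip (x 52). A ball rolls out when tipped mouth-down past 31 degrees (45-50 is sure).
- red_ball: Red polished, slippery ball, 28 mm diameter, about 35 g, in one of the tray's two seats. Origin: its centre.
- white_ball: White polished ball, 28 mm diameter, 35 g, in the other seat; it stays there. Origin: its centre.
- tray: Blue fixed tray 130 (x) x 200 mm, open at -x. Origin: underside centre, z up. Floor 4 mm thick, seats at x 25, y +45/-45 mm. Steel stop rail along y: 8 mm thick, axis x 45, 16 mm above worktop, posts y 0, +-93. Slide the level spoon on or just over the floor along +x: its lip goes below the rail, which makes the ball roll in. In when spoon origin is at tray x -10; walls meet the rail at x -1.
- jar: Dark steel mill jar, open round cup, loose, 500 g, outer rim diameter 110 mm, 45 mm high, wall 4 mm. Origin: centre of its underside; z up.
Mind the look-alikes: they are no part of the job. Leave any turquoise or yellow look-alike of the jar alone.

How it is judged:
By the outcome, as a careful person would: the job done as asked, in the order asked, and still so for the second after the job is handed in, with the robot touching nothing.
It also fails if it takes over 61 s, if anything falls off the work surface, if the arm or the gripper's body presses on something with over 40 N, if the wrist force passes 120 N, or if a joint passes its speed limit or range.

## Robot

A 6-joint arm with a two-finger parallel gripper is mounted at the origin on a cart in front of the work surface, level with it; the furniture and walls round the work are solid. World frame = base frame: x ahead of the robot, y to its left, z up, the work surface at z = 0. Lengths are in m, angles in rad, forces in N, time in s.
With the tool pointing down it reaches from about 0.25 to 0.725 m from the base axis. Payload 4 kg.
Tool frame: the origin (TCP) lies at the very end of the fingers, on their centre line; the grasp point (between the pads) lies 19 mm behind it; z points along the fingers, y is the line along which they close (so a half turn about z gives the same grasp; the last joint's range is limited). The gripper opens to 85 mm and grips with 20 to 120 N. Pads are 22 mm wide; open, the fingers measure 114 mm over their backs; the gripper's body (76 mm by 85 mm) begins 54 mm behind the grasp point. The pads swing forward as they close: fully open they stand 13 mm farther back than shut.
Start: joints at [1.342, 0.241, 0.005, 1.335, 0, 1.571], TCP at [0.113, 0.487, 0.231] pointing down, gripper open.
Joint ranges: [-2.72, 2.72], [-1.05, 1.87], [-1.09, 1.28], [-1.99, 2.15], [-1.42, 1.44], [-3.14, 3.14]. Speed limits (rad/s): [2.79, 2.79, 3.14, 3.14, 3.14, 3.14].

## Interface

Orientations are given as a unit quaternion [x, y, z, w].
In Python, from workcell import bot, vision, workorder, boxes_of gives the robot as it stands.
- The arm moves only by the tool send_rows, never from a script. Its argument "motion" is text: rows parted by semicolons, each of 5 numbers parted by spaces: the closure, from -1 (fully open) to 1 (shut), so that 0 is half open, then the shift along the tool's x, y, z in cm, then the turn about the tool's z in rad. In form: claw x y z twist; .... A call has 1 to 5 rows; each row is the pose to reach, as a shift and turn from the pose commanded when the call began, along the tool's axes at that moment; what a row does not reach only later rows make up. A row lasts 1/10 s, in which the tool goes at most 50 mm and 8.59 degrees, less where a joint would pass 70% of its speed; a pose out of reach is approached as far as the arm can. A call with a gripper value outside its range is refused whole. The fingers move at their own pace and stop on an object; the grip force is fixed at half the most. Time passes only in rows, so rows that repeat a pose let the fingers close. It gives the time, the measured TCP pose, the force, the opening and the grip force at its end, in the units of the state.
- bot.get_obs(): the state, without advancing time (a new reading comes with each control period).
- vision.camera(name): name is "scene" or "top" or "wrist"; returns the picture (384x512x3 uint8, red, green, blue); there is no depth.
- vision.camera_model(name): a dict with "fov_y" (degrees; the focal length in pixels is half the picture's height over the tangent of half this angle, whatever the lens; pixels are square), "cx", "cy" (the principal point, pixels), "world_from_camera" (4x4, takes a point from camera to world coordinates); the wrist camera has in their place "hand_eye" (4x4, takes a point from camera to tool coordinates, whose origin is the TCP and whose axes are the flange's). Camera axes: x right, y down, z forward; pixel columns grow to the right and rows downward; lengths in m; the calibration is good to about 2 mm. A picture is of the moment at which its call begins: read the wrist's pose just before it. camera_model takes no time and is no camera call.
- workorder.job_done(): hands the job in; it is judged then, once.
Trained networks look in the newest picture that a camera, given by its name, has taken for a name from the list of things; names that differ only in an ending like _2 or _b are one class to them, and where a whole thing is asked for, a point or a joint stands for the part that bears it (a point fixed in the world has none). Each returns a list of dicts, best first, with "conf" (0 to 1); they miss things now and then, are a little off and sometimes report something else, mostly with a low value. They report only what shows in the picture. A call takes as long as a camera call. They do not tell look-alikes from the thing itself.
- boxes_of(camera, target): "rect" ([centre column, centre row, width, height] in pixels, round what is visible of it).
The state is a dict: "clock": time; "joint_pos": joint angles; "joint_vel": joint speeds; "tau": joint torques, N m; "eef_pos": TCP position; "tool_rot": TCP orientation; "ft_force": force on the tool from outside, world axes, zero at the start; "ft_torque": the same for the moment, N m; "grip_width": finger opening in m; "grasp_force": force on a finger pad.
Only numpy, scipy, OpenCV 4.12 (cv2) and the standard library are available. Lean on these libraries where they do the work, as an engineer would, in place of code of your own. Each camera call takes 0.05 s, during which the arm holds its last target. There are 200 camera calls.

## Working session

There is one attempt and no reset: what is moved stays moved. The work goes in short steps, Python scripts to look and compute and a tool call to move; the robot and the scene stay as the last step left them, time stands still between calls to the robot, and variables do not carry over. Pictures are saved under pics/ and viewed, at most 10 in all, crops included, and the job is handed in when it is done.

Besides the shell and the picture viewer there is one more tool, called after "Call:" as name(argument=value, ...), one argument or row to a line, values as JSON. send_rows: Moves the arm, as the interface text tells. Its arguments: {"type":"object","properties":{"motion":{"type":"string"}},"required":["motion"]}

```bash
mkdir -p pics; ls
cat > h.py <<'E'
import numpy as np, cv2
from workcell import bot, vision, workorder, boxes_of
from scipy.spatial.transform import Rotation as R
def pose():
    o=bot.get_obs(); T=np.eye(4); T[:3,:3]=R.from_quat(o['tool_rot']).as_matrix(); T[:3,3]=o['eef_pos']; return T
def shot(cam,name=None):
    T=pose(); im=np.asarray(vision.camera(cam)); m=vision.camera_model(cam)
    W=T@np.array(m['hand_eye']) if cam=='wrist' else np.array(m['world_from_camera'])
    if name: cv2.imwrite(f'pics/{name}.png',im[:,:,::-1])
    return im,m,W
def ray(m,W,u,v):
    f=192/np.tan(np.radians(m['fov_y'])/2)
    d=W[:3,:3]@np.array([(u-m['cx'])/f,(v-m['cy'])/f,1]); return W[:3,3],d/np.linalg.norm(d)
def onz(m,W,u,v,z):
    p,d=ray(m,W,u,v); return p+d*(z-p[2])/d[2]
def proj(m,W,P):
    f=192/np.tan(np.radians(m['fov_y'])/2); c=np.linalg.inv(W)@np.r_[P,1]; return np.array([f*c[0]/c[2]+m['cx'],f*c[1]/c[2]+m['cy']])
def meet(rays):
    A=0;b=0
    for p,d in rays:
        M=np.eye(3)-np.outer(d,d); A=A+M; b=b+M@p
    return np.linalg.solve(A,b)
E
python3 - <<'E'
from h import *
np.set_printoptions(precision=3,suppress=True)
ims=[]
for c in ['scene','top']:
    im,m,W=shot(c); ims.append(im); print(c,{k:m[k] for k in m if k!='world_from_camera'});print(W)
    for t in ['spoon','red_ball','white_ball','tray','jar']:
        for b in boxes_of(c,t)[:4]: print(c,t,np.round(b['rect']),round(b['conf'],2))
cv2.imwrite('pics/a.png',cv2.resize(ims[0],(800,600))[:,:,::-1]);cv2.imwrite('pics/b.png',cv2.resize(ims[1],(800,600))[:,:,::-1])
print(bot.get_obs()); print(pose()); print(vision.camera_model('wrist'))
E
```

```text
pics
scene {'fov_y': 47.83529665453191, 'cx': 261.1447265607186, 'cy': 192.32692361256886}
[[ 0.759 -0.47   0.45   0.151]
 [-0.651 -0.538  0.535 -0.491]
 [-0.009 -0.7   -0.715  0.706]
 [ 0.     0.     0.     1.   ]]
scene spoon [195. 145.  34.  42.] 0.8
scene white_ball [348. 253.  21.  16.] 0.6
scene tray [327. 253. 111. 100.] 0.65
scene jar [221. 249.  57.  55.] 0.91
scene jar [228. 122.  45.  38.] 0.77
scene jar [250. 176.  49.  44.] 0.74
top {'fov_y': 56.47488057158226, 'cx': 250.84505112000068, 'cy': 190.89106570500334}
[[ 0.008 -0.994  0.113  0.462]
 [-1.    -0.006  0.02  -0.013]
 [-0.02  -0.113 -0.993  0.925]
 [ 0.     0.     0.     1.   ]]
top spoon [159. 198.  24.  31.] 0.67
top red_ball [302. 172.   9.  10.] 0.58
top white_ball [338. 175.  10.   8.] 0.43
top tray [317. 181.  80.  60.] 0.92
top jar [148. 141.  45.  45.] 0.8
top jar [272. 250.  44.  46.] 0.77
top jar [224. 172.  44.  46.] 0.6
{'clock': 0.6, 'joint_pos': array([1.342, 0.241, 0.005, 1.335, 0.   , 1.571]), 'joint_vel': array([-0.001,  0.   ,  0.   , -0.   , -0.   , -0.   ]), 'tau': array([ -0.   , -37.197,  25.257,   0.001,   0.   ,   0.   ]), 'eef_pos': array([0.113, 0.487, 0.231]), 'tool_rot': array([ 0.114,  0.993, -0.   , -0.   ]), 'ft_force': array([ 0.729, -0.018,  0.425]), 'ft_torque': array([-0.029,  0.047, -0.017]), 'grasp_force': 0.0, 'grip_width': 0.08555882152811874}
[[-0.974  0.227 -0.     0.113]
 [ 0.227  0.974 -0.     0.487]
 [ 0.    -0.    -1.     0.231]
 [ 0.     0.     0.     1.   ]]
{'fov_y': 58.69903703783881, 'cx': 254.43282223745166, 'cy': 191.85983604690793, 'hand_eye': array([[-0.001, -0.951, -0.309,  0.078],
       [ 1.   , -0.001,  0.   , -0.   ],
       [-0.   , -0.309,  0.951, -0.143],
       [ 0.   ,  0.   ,  0.   ,  1.   ]])}
```

View pics/a.png

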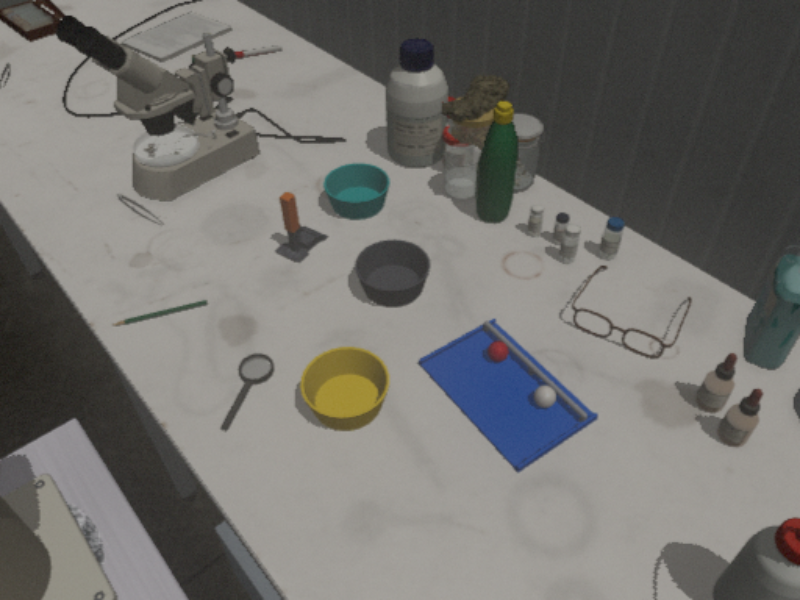

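View pics/b.png

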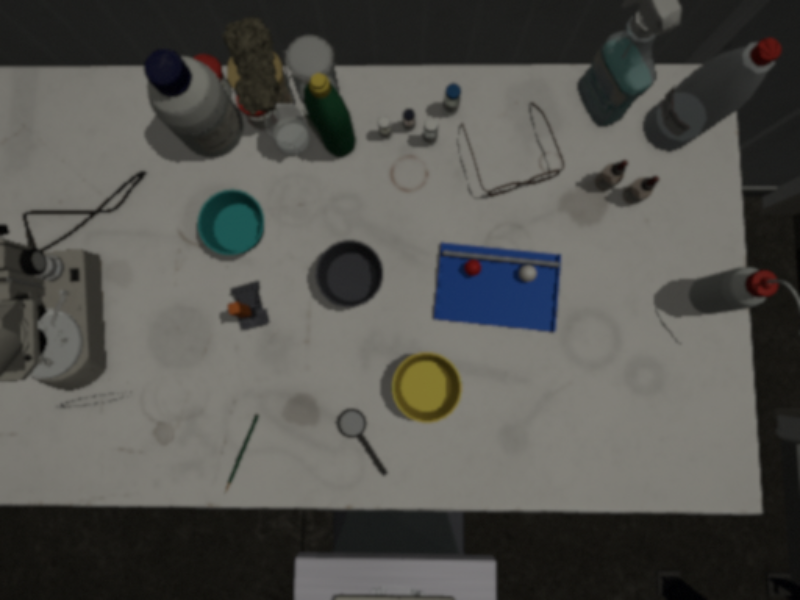

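Look-alikes, in top-picture pixels:
- **Jar:** dark (224,172), turquoise (148,141) and yellow (272,250). I choose the dark one.
- **Spoon:** pan and orange grip at (160,195). The magnifier at (228,275) is no spoon.
- **Red ball:** (302,172). The white ball is at (338,173), and the red caps on the bottles are no part of this.

In the scene picture, the spoon is at (187,148), the red ball at (319,224) and the dark jar at (250,176).

Run:
```python
from h import *
np.set_printoptions(precision=3,suppress=True)
mt=vision.camera_model('top');Wt=np.array(mt['world_from_camera']);ms=vision.camera_model('scene');Ws=np.array(ms['world_from_camera'])
k=.64
for n,a,b in [('red',(302.5,171.5),(498*k,351*k)),('white',(338,174.5),(544*k,397*k)),('jar',(224,172),(250,176)),('spoon grip top',(231*k,309*k),(289*k,195*k))]:
    print(n,meet([ray(mt,Wt,*a),ray(ms,Ws,*b)]),onz(mt,Wt,*a,.018))
for n,a in [('jarrim',(224,172)),('yellowrim',(272,250)),('turq',(148,141))]: print(n,onz(mt,Wt,*a,.045))
for a in [(443,245),(560,255),(553,330),(434,318)]: print('tray',onz(mt,Wt,a[0]*k,a[1]*k,.01))
im,m,W=shot('top'); cv2.imwrite('pics/c.png',np.hstack([cv2.resize(im[160:220,130:190],(400,400),interpolation=3),cv2.resize(im[145:205,195:255],(400,400),interpolation=3)])[:,:,::-1])
print(pose()[:3,3], bot.get_obs()['clock'])
```

```text
red [ 0.614 -0.125  0.018] [ 0.615 -0.126  0.018]
white [ 0.606 -0.215  0.016] [ 0.608 -0.216  0.018]
jar [0.607 0.08  0.016] [0.613 0.076 0.018]
spoon grip top [0.539 0.243 0.103] [0.545 0.27  0.018]
jarrim [0.609 0.073 0.045]
yellowrim [ 0.417 -0.047  0.045]
turq [0.687 0.267 0.045]
tray [ 0.655 -0.078  0.01 ]
tray [ 0.639 -0.271  0.01 ]
tray [ 0.515 -0.257  0.01 ]
tray [ 0.533 -0.063  0.01 ]
[0.113 0.487 0.231] 0.65
```

View pics/c.png

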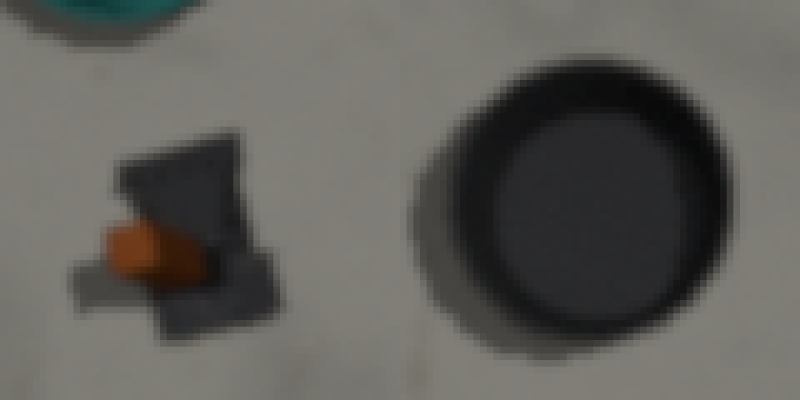

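The crop shows the spoon on the left: grip top at (150,245), mouth facing the top of the picture, yaw about +14°. The dark jar is on the right, so the choice is confirmed. Next I move over the spoon.

Call:
send_rows(
  motion="-1 -2.7 -3.7 0 -0.09; -1 -5.4 -7.4 0 -0.18; -1 -8.1 -11 0 -0.28; -1 -10.8 -14.7 0 -0.38; -1 -13.5 -18.4 0 -0.47",
)

```text
clock: 1.15
eef_pos: [0.2034, 0.2756, 0.2314]
tool_rot: [-0.123, 0.992, 0.0, 0.0]
ft_force: [1.1, -0.6, 0.5]
grip_width: 0.0856
grasp_force: 0.0
```

```bash
cat >> h.py <<'E'
def go(x,y,z,yaw=None):
    """cm shift in tool axes and twist (rad) to reach world TCP, with spoon yaw (deg) = -tool x heading"""
    T=pose(); d=T[:3,:3].T@(np.array([x,y,z])-T[:3,3])*100
    cur=np.degrees(np.arctan2(-T[1,0],-T[0,0]))
    print('shift',np.round(d,2),'twist',None if yaw is None else round(-np.radians((yaw-cur+180)%360-180),3),'yaw now',round(cur,2),'pos',np.round(T[:3,3],4),'tilt',np.round(T[2,:3],3))
E
python3 -c "
from h import *
go(.52,.24,.231,14)"
```

```text
shift [-29.83 -11.17   0.06] twist 0.002 yaw now 14.1 pos [0.2034 0.2756 0.2314] tilt [-0.001  0.    -1.   ]
```

Call:
send_rows(
  motion="-1 -4.5 -1.7 0 0; -1 -9 -3.4 0 0; -1 -13.5 -5.1 0 0; -1 -18 -6.8 0 0; -1 -22.5 -8.5 0 0",
)

```text
clock: 1.65
eef_pos: [0.444, 0.2477, 0.2315]
tool_rot: [-0.12, 0.993, 0.0, 0.0]
ft_force: [0.2, 1.7, 0.4]
grip_width: 0.0855
grasp_force: 0.0
```

Run:
```python
from h import *
im,m,W=shot('wrist'); cv2.imwrite('pics/d.png',cv2.resize(im,(768,576))[:,:,::-1]); np.savez('w1.npz',W=W)
for b in boxes_of('wrist','spoon'): print(b)
go(.54,.243,.2,14)
```

```text
{'rect': [230.6, 248.2, 39.7, 76.0], 'conf': 0.69}
shift [-8.93 -2.6   3.  ] twist -0.008 yaw now 13.53 pos [0.447  0.2474 0.2299] tilt [-0.001 -0.001 -1.   ]
```

View pics/d.png

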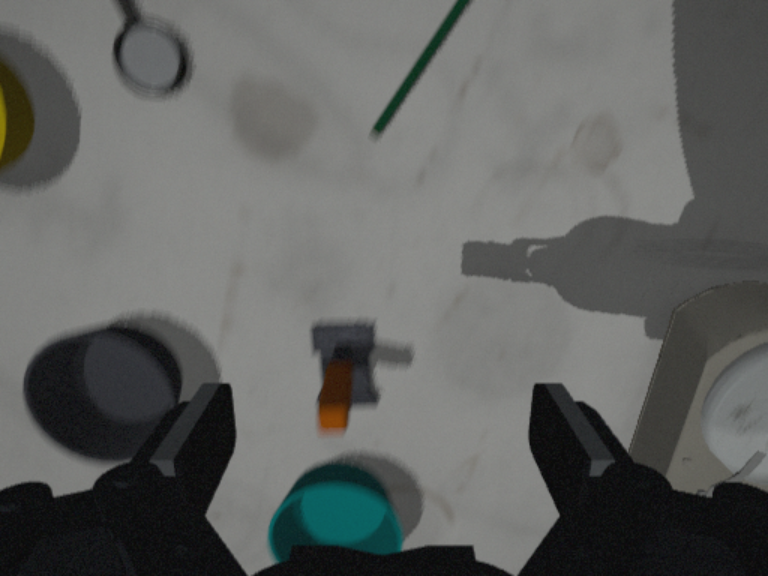

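The wrist picture shows the spoon with grip top near (222,277) and rear edge from (208,217) to (251,214) in native pixels. The dark jar is at left and the turquoise at the bottom. Compute the pose.

Run:
```python
from h import *
np.set_printoptions(precision=4,suppress=True)
W=np.load('w1.npz')['W'];m=vision.camera_model('wrist');k=2/3
im=cv2.imread('pics/d.png');hsv=cv2.cvtColor(im,cv2.COLOR_BGR2HSV)
# bright orange = top face
for vmin in (60,150):
    M=cv2.inRange(hsv,(5,140,vmin),(20,255,255)); ys,xs=np.nonzero(M[300:450,290:400]); print(vmin,xs.min()+290,xs.max()+290,ys.min()+300,ys.max()+300,len(xs))
mt=vision.camera_model('top');Wt=np.array(mt['world_from_camera'])
r1=ray(m,W,333.5*k,415*k); r2=ray(mt,Wt,130+147/6.667,160+247/6.667)
print('two-view',meet([r1,r2]),'at .105',onz(m,W,333.5*k,415*k,.105),onz(mt,Wt,130+147/6.667,160+247/6.667,.105))
a,b=onz(m,W,312*k,328*k,.012),onz(m,W,376*k,322*k,.012)
c=onz(m,W,378*k,403*k,.004)
print(a,b,c,'yaw', np.degrees(np.arctan2((b-a)[1],(b-a)[0]))-90)
```

```text
60 319 347 371 428 790Traceback (most recent call last):
  File "<stdin>", line 7, in <module>
    return umr_minimum(a, axis, None, out, keepdims, initial, where)
ValueError: zero-size array to reduction operation minimum which has no identity
```

Run:
```python
from h import *
np.set_printoptions(precision=4,suppress=True)
W=np.load('w1.npz')['W'];m=vision.camera_model('wrist');k=2/3
mt=vision.camera_model('top');Wt=np.array(mt['world_from_camera'])
r1=ray(m,W,332.5*k,416*k); r2=ray(mt,Wt,130+147/6.667,160+247/6.667)
print('two-view',meet([r1,r2]),'at .105',onz(m,W,332.5*k,416*k,.105),onz(mt,Wt,130+147/6.667,160+247/6.667,.105))
a,b=onz(m,W,312*k,328*k,.012),onz(m,W,376*k,322*k,.012)
c=onz(m,W,378*k,403*k,.004)
print(a,b,c,'yaw', np.degrees(np.arctan2((b-a)[1],(b-a)[0]))-90)
```

```text
two-view [0.541  0.2377 0.0991] at .105 [0.5389 0.24   0.105 ] [0.5391 0.2332 0.105 ]
[0.5264 0.2127 0.012 ] [0.51  0.259 0.012] [0.5822 0.278  0.004 ] yaw 19.489366082685024
```

```bash
python3 -c "
from h import *
go(.539,.240,.13,16);go(.539,.240,.058,16)"
```

```text
shift [-8.76 -2.86 10.  ] twist -0.043 yaw now 13.53 pos [0.447  0.2474 0.2299] tilt [-0.001 -0.001 -1.   ]
shift [-8.75 -2.86 17.2 ] twist -0.043 yaw now 13.53 pos [0.447  0.2474 0.2299] tilt [-0.001 -0.001 -1.   ]
```

Call:
send_rows(
  motion="-1 -4.4 -1.5 2 -0.02; -1 -8.8 -2.9 4 -0.04; -1 -8.8 -2.9 8 -0.04; -1 -8.8 -2.9 11 -0.04; -1 -8.8 -2.9 11 -0.04",
)

```text
clock: 2.25
eef_pos: [0.5305, 0.2396, 0.1161]
tool_rot: [-0.14, 0.99, -0.002, -0.005]
ft_force: [-0.8, -0.6, 0.1]
grip_width: 0.0854
grasp_force: 0.0
```

Run:
```python
from h import *
im,m,W=shot('wrist'); cv2.imwrite('pics/e.png',im[150:,100:420,::-1]); np.savez('w2.npz',W=W)
go(.539,.240,.058,16)
p=proj(m,W,np.array([.539,.240,.105])); print('expected top',p-[100,150])
```

```text
shift [-0.69 -0.23  6.11] twist 0.002 yaw now 16.12 pos [0.5321 0.2405 0.1192] tilt [ 0.006 -0.001 -1.   ]
expected top [151.52210505 110.95878372]
```

View pics/e.png

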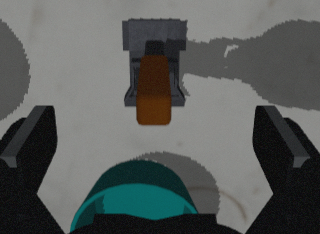

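The crop shows the grip top at (154,110) where (151,111) was expected, and the pan edges are square to the tool. Descend and close.

Call:
send_rows(
  motion="-1 0 0 3 0; -1 0 0 6.1 0; -1 0 0 6.1 0",
)

```text
clock: 2.6
eef_pos: [0.5322, 0.2408, 0.059]
tool_rot: [-0.14, 0.99, -0.001, -0.002]
ft_force: [-0.4, -0.9, -0.1]
grip_width: 0.0857
grasp_force: 0.0
```

```bash
python3 -c "
from h import *
go(.539,.240,.058,16)"
```

```text
shift [-0.64 -0.26  0.1 ] twist 0.003 yaw now 16.15 pos [0.5322 0.2408 0.059 ] tilt [ 0.004 -0.001 -1.   ]
```

Call:
send_rows(
  motion="-1 -0.6 -0.2 0.1 0; -1 -0.6 -0.2 0.1 0; 1 -0.6 -0.2 0.1 0; 1 -0.6 -0.2 0.1 0; 1 -0.6 -0.2 0.1 0",
)

```text
clock: 3.1
eef_pos: [0.541, 0.2411, 0.0602]
tool_rot: [-0.14, 0.99, 0.0, 0.001]
ft_force: [-0.4, 0.3, -0.1]
grip_width: 0.044
grasp_force: 0.0
```

Call:
send_rows(
  motion="1 0 0 0 0; 1 0 0 0 0; 1 0 0 0 0; 1 0 0 0 0",
)

```text
clock: 3.5
eef_pos: [0.5406, 0.2409, 0.0595]
tool_rot: [-0.14, 0.99, -0.0, -0.0]
ft_force: [0.3, -0.2, 2.3]
grip_width: 0.0174
grasp_force: 61.2
```

Run:
```python
from h import *
im,m,W=shot('top')
go(.539,.240,.058,16)
# tray frame
mt=vision.camera_model('top');Wt=np.array(mt['world_from_camera']);k=.64
b=im.copy();hsv=cv2.cvtColor(im,cv2.COLOR_RGB2HSV)
M=cv2.inRange(hsv,(105,150,60),(125,255,255));
c=max(cv2.findContours(M,0,2)[0],key=cv2.contourArea)
P=np.array([onz(mt,Wt,u,v,.006)[:2] for u,v in cv2.boxPoints(cv2.minAreaRect(c))]);print('tray corners',P.round(4)*1000)
MR=cv2.inRange(hsv,(0,150,70),(8,255,255))[165:180,295:310]; ys,xs=np.nonzero(MR); u,v=xs.mean()+295,ys.mean()+165
print('red',u,v,onz(mt,Wt,u,v,.018), len(xs))
for t in ['red_ball','white_ball']:
    for bb in boxes_of('top',t)[:2]: print(t,bb,onz(mt,Wt,*bb['rect'][:2],.018))
```

```text
shift [ 0.18 -0.04  0.14] twist 0.002 yaw now 16.11 pos [0.5406 0.2409 0.0594] tilt [ 0. -0. -1.]
tray corners [[ 534.7  -62.8]
 [ 638.4  -73.4]
 [ 618.7 -270.3]
 [ 515.9 -257.3]]
red 302.2857142857143 170.66666666666666 [ 0.61756052 -0.12534684  0.018     ] 42
red_ball {'rect': [301.1, 171.3, 11.9, 11.3], 'conf': 0.44} [ 0.61590268 -0.12230228  0.018     ]
```

Gripped. Now lift, then travel to a look point beside the tray.

Call:
send_rows(
  motion="1 0 0 -1.5 0; 1 0 0 -4 0; 1 0 0 -7 0; 1 0 0 -10 0; 1 0 0 -10 0",
)

```text
clock: 4.15
eef_pos: [0.5433, 0.2422, 0.1637]
tool_rot: [-0.14, 0.99, 0.001, 0.004]
ft_force: [0.9, 0.7, -1.1]
grip_width: 0.0174
grasp_force: 61.0
```

```bash
python3 -c "
from h import *
go(.50,-.055,.16,-5.5)"
```

```text
shift [ 12.41 -27.35   0.24] twist 0.377 yaw now 16.11 pos [0.5433 0.2422 0.1637] tilt [-0.008  0.001 -1.   ]
```

Call:
send_rows(
  motion="1 1.5 -3.4 0 0.05; 1 3 -6.8 0 0.1; 1 4.6 -10.2 0 0.15; 1 6.2 -13.6 0 0.2; 1 7.8 -17 0 0.25",
)

```text
clock: 4.65
eef_pos: [0.5116, 0.0546, 0.1577]
tool_rot: [-0.015, 1.0, -0.0, -0.001]
ft_force: [1.1, -0.1, -2.2]
grip_width: 0.0176
grasp_force: 61.0
```

```bash
python3 -c "
from h import *
go(.50,-.055,.16,-5.5)"
```

```text
shift [  1.48 -10.92  -0.22] twist 0.125 yaw now 1.69 pos [0.5116 0.0546 0.1577] tilt [ 0.002 -0.    -1.   ]
```

Call:
send_rows(
  motion="1 0.7 -4 0 0.06; 1 1.4 -8 -0.2 0.12; 1 1.5 -10.9 -0.2 0.125; 1 1.5 -10.9 -0.2 0.125; 1 1.5 -10.9 -0.2 0.125",
)

```text
clock: 5.15
eef_pos: [0.5005, -0.0539, 0.1601]
tool_rot: [0.048, 0.999, 0.0, -0.001]
ft_force: [0.4, 0.8, -1.6]
grip_width: 0.0173
grasp_force: 60.9
```

Run:
```python
from h import *
im,m,W=shot('wrist'); cv2.imwrite('pics/f.png',cv2.resize(im,(768,576),interpolation=2)[:,:,::-1]); np.savez('w3.npz',W=W)
for t in ['red_ball','white_ball','tray']:
    for b in boxes_of('wrist',t)[:2]: print(t,b,onz(m,W,*b['rect'][:2],.018))
go(.5413,-.1173,.13,-5.5)
```

```text
red_ball {'rect': [187.4, 290.9, 15.0, 17.7], 'conf': 0.49} [ 0.60840774 -0.12969547  0.018     ]
white_ball {'rect': [100.9, 295.5, 31.4, 31.8], 'conf': 0.86} [ 0.60540949 -0.21429585  0.018     ]
tray {'rect': [127.8, 263.2, 187.7, 124.2], 'conf': 0.75} [ 0.5730728  -0.18082837  0.018     ]
shift [-4.6  -6.1   3.07] twist 0.004 yaw now -5.27 pos [ 0.5011 -0.0523  0.1608] tilt [ 0.001  0.    -1.   ]
```

View pics/f.png

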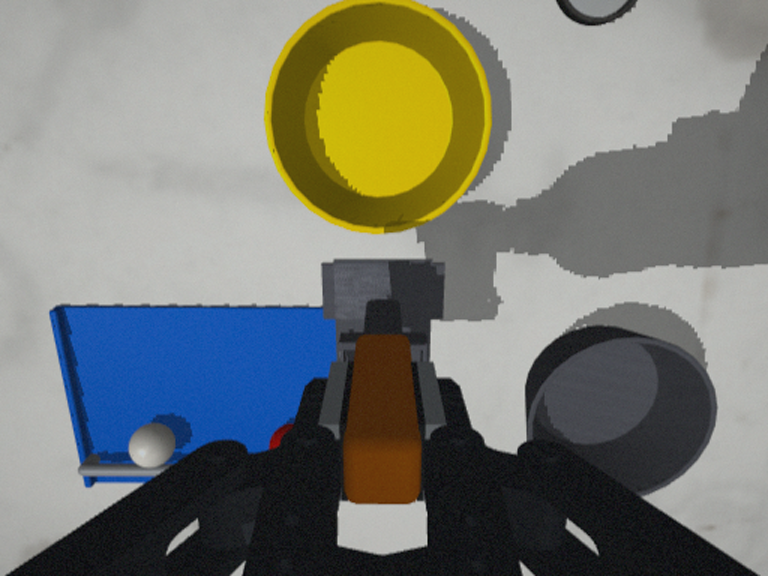

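The wrist picture shows the white ball at (101,296) and the tray's rear edge level, so the yaw is right. The red ball is just visible at (188,291) beside the finger, and the spoon hangs level. Check the spoon's offset in the hand.

Run:
```python
from h import *
W=np.load('w3.npz')['W'];m=vision.camera_model('wrist');k=2/3
T=pose();inv=np.linalg.inv(T)
for z in (.1008,.1048,.1128):
    for u in (322,445): print(z,(inv@np.r_[onz(m,W,u*k,262*k,z),1])[:3].round(4))
for u in (345,421): print('top rear edge',(inv@np.r_[onz(m,W,u*k,(440 if 0 else 445)*k,.2055),1])[:3].round(4))
for x,l in ((-75,'pre'),(-33,'end')):
    a=np.radians(-5.3); o=np.array([.6145,-.1246])+x/1000*np.array([np.cos(a),np.sin(a)]); print(l,o); go(*o,.0645,-5.3)
```

```text
0.1008 [ 0.0244 -0.0261  0.06  ]
0.1008 [0.0242 0.0242 0.06  ]
0.1048 [ 0.0255 -0.0256  0.056 ]
0.1048 [0.0252 0.0237 0.056 ]
0.1128 [ 0.0276 -0.0246  0.048 ]
0.1128 [0.0274 0.0227 0.048 ]
top rear edge [ 0.0102 -0.01   -0.0447]
top rear edge [ 0.0101  0.007  -0.0447]
pre [ 0.53982065 -0.11767221]
shift [-4.46 -6.15  9.62] twist 0.0 yaw now -5.27 pos [ 0.5011 -0.0523  0.1608] tilt [ 0.001  0.    -1.   ]
end [ 0.58164108 -0.12155177]
shift [-8.66 -6.15  9.62] twist 0.0 yaw now -5.27 pos [ 0.5011 -0.0523  0.1608] tilt [ 0.001  0.    -1.   ]
```

Call:
send_rows(
  motion="1 -2 -3 2 0; 1 -4.2 -6.05 4 0; 1 -4.2 -6.05 7 0; 1 -4.2 -6.05 9.2 0; 1 -4.2 -6.05 9.2 0",
)

```text
clock: 5.85
eef_pos: [0.5347, -0.1162, 0.0656]
tool_rot: [0.046, 0.999, 0.001, -0.004]
ft_force: [-0.9, -0.0, -1.3]
grip_width: 0.0172
grasp_force: 60.9
```

Run:
```python
from h import *
im,m,W=shot('scene'); cv2.imwrite('pics/g.png',cv2.resize(im[180:310,210:410],(800,520),interpolation=2)[:,:,::-1])
T=pose();go(.5816+.002,-.1207,.0645,-5.3)
```

```text
shift [-4.78  0.01  0.3 ] twist 0.0 yaw now -5.29 pos [ 0.536  -0.1164  0.0677] tilt [ 0.004  0.001 -1.   ]
```

View pics/g.png

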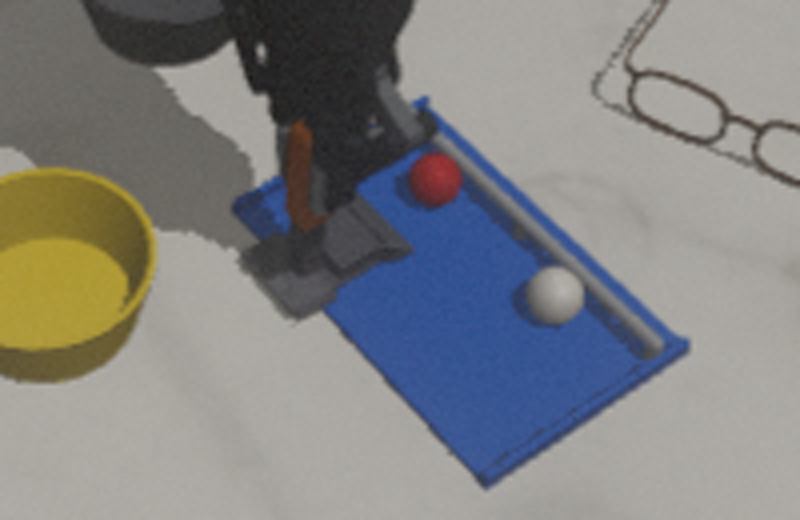

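The scene crop shows the spoon behind the red ball at (435,180), on line with it. Slide in.

Call:
send_rows(
  motion="1 0 0 0.3 0; 1 -1.2 0 0.3 0; 1 -2.4 0 0.3 0; 1 -3.4 0 0.3 0; 1 -4.2 0 0.3 0",
)

```text
clock: 6.4
eef_pos: [0.5812, -0.1214, 0.0677]
tool_rot: [0.047, 0.999, -0.0, 0.002]
ft_force: [0.4, 0.3, -1.6]
grip_width: 0.0173
grasp_force: 60.9
```

Run:
```python
from h import *
im,m,W=shot('scene'); cv2.imwrite('pics/i.png',cv2.resize(im[180:310,210:410],(800,520),interpolation=2)[:,:,::-1])
T=pose();go(.5816+.002,-.1207,.0645,-5.3)
print(bot.get_obs()['ft_force'])
```

```text
shift [-0.09  0.11  0.32] twist -0.001 yaw now -5.34 pos [ 0.5825 -0.1217  0.0677] tilt [-0.005 -0.    -1.   ]
[ 2.6419767  -0.12398269 -1.21591709]
```

View pics/i.png

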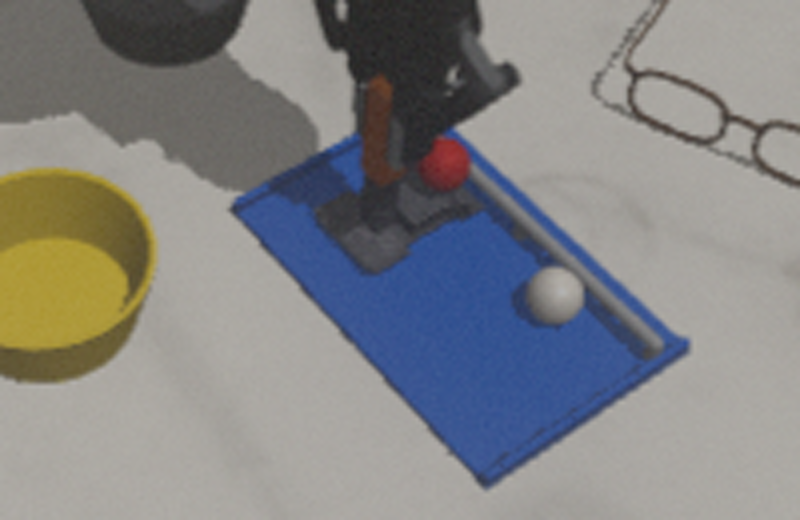

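Call:
send_rows(
  motion="1 0 0 0.3 0; 1 -0.2 0 0.3 0; 1 -0.4 0 0.3 0; 1 -0.4 0 0.3 0",
)

```text
clock: 6.85
eef_pos: [0.5825, -0.1218, 0.064]
tool_rot: [0.047, 0.999, 0.0, -0.0]
ft_force: [-2.5, 1.1, 4.7]
grip_width: 0.0173
grasp_force: 61.8
```

Run:
```python
from h import *
im,m,W=shot('scene'); cv2.imwrite('pics/j.png',cv2.resize(im[180:310,210:410],(800,520),interpolation=2)[:,:,::-1])
T=pose();go(.5816+.002,-.1207,.0645,-5.3)
print(bot.get_obs()['ft_force'])
```

```text
shift [-0.1   0.13 -0.05] twist -0.001 yaw now -5.38 pos [ 0.5825 -0.1219  0.064 ] tilt [ 0.001 -0.    -1.   ]
[-2.67637879 -0.63994015  4.86011001]
```

View pics/j.png

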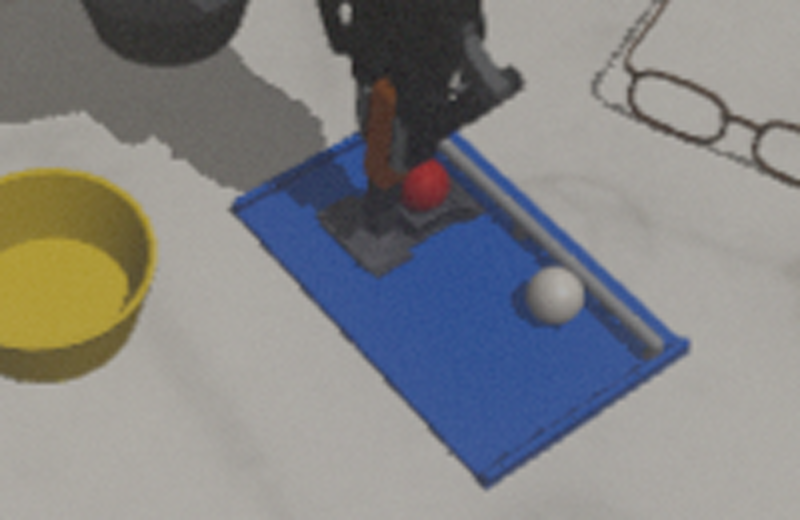

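The ball sits in the pocket at (427,185). Back out gently, then lift.

Call:
send_rows(
  motion="1 0.1 0 -0.1 0; 1 0.4 0 -0.2 0; 1 0.9 0 -0.2 0; 1 1.5 0 -0.2 0; 1 2.1 0 -0.2 0",
)

```text
clock: 7.4
eef_pos: [0.5615, -0.1198, 0.065]
tool_rot: [0.047, 0.999, 0.0, -0.0]
ft_force: [0.8, -0.2, -1.8]
grip_width: 0.017
grasp_force: 61.2
```

Call:
send_rows(
  motion="1 0.4 0 -0.2 0; 1 0.7 0 -0.8 0; 1 0.8 0 -1.8 0; 1 0.8 0 -3 0; 1 0.8 0 -4 0",
)

```text
clock: 7.9
eef_pos: [0.5553, -0.1194, 0.1072]
tool_rot: [0.047, 0.999, -0.0, 0.001]
ft_force: [0.8, -0.1, -2.0]
grip_width: 0.0176
grasp_force: 61.2
```

Run:
```python
from h import *
im,m,W=shot('scene'); np.save('k.npy',im)
ms=m
mt=vision.camera_model('top')
it,m2,W2=shot('top')
for c,mm,ww in(('scene',m,W),('top',m2,W2)):
    for b in boxes_of(c,'jar')[:4]: print(c,np.round(b['rect'],1),round(b['conf'],2),onz(mm,ww,*b['rect'][:2],.045 if c=='top' else .0225).round(4))
T=pose(); o=T@[.002,-.001,.0595,1]; go(.5,.05,.12,0)
B=T@[.002-.031,-.001,.0435,1]; p=proj(m,W,B[:3]); print('ball expect px',p)
hsv=cv2.cvtColor(im,cv2.COLOR_RGB2HSV); M=cv2.inRange(hsv,(0,150,70),(6,255,255)); ys,xs=np.nonzero(M[180:260,280:360]); print(len(xs),xs.mean()+280,ys.mean()+180)
```

```text
scene [228.6 123.9  40.6  35.3] 0.94 [0.6802 0.2673 0.0225]
scene [220.7 249.2  59.5  53.9] 0.88 [ 0.4202 -0.045   0.0225]
scene [250.3 175.9  51.3  45.2] 0.6 [0.5969 0.0776 0.0225]
top [222.6 171.7  43.3  46.5] 0.85 [0.6094 0.0765 0.045 ]
top [147.4 141.4  41.2  44.2] 0.82 [0.6862 0.2686 0.045 ]
top [270.7 247.5  40.6  43.6] 0.72 [ 0.4233 -0.0438  0.045 ]
shift [ 7.05 16.34 -1.42] twist -0.094 yaw now -5.37 pos [ 0.5549 -0.1193  0.106 ] tilt [-0.001 -0.    -1.   ]
ball expect px [309.61379685 216.98135558]
60 309.01666666666665 215.45
```

```bash
python3 -c "
from h import *
go(.4776,.0865,.12);go(.532,.081,.12)"
```

```text
shift [ 9.62 19.76 -1.42] twist None yaw now -5.37 pos [ 0.5549 -0.1193  0.106 ] tilt [-0.001 -0.    -1.   ]
shift [ 4.15 19.72 -1.41] twist None yaw now -5.37 pos [ 0.5549 -0.1193  0.106 ] tilt [-0.001 -0.    -1.   ]
```

Call:
send_rows(
  motion="1 0.2 0.5 -0.4 0; 1 0.7 1.5 -0.8 0; 1 1.6 3.2 -1.2 0; 1 2.7 5.3 -1.4 0; 1 3.8 7.5 -1.4 0",
)

```text
clock: 8.6
eef_pos: [0.5226, -0.0391, 0.1198]
tool_rot: [0.047, 0.999, 0.0, 0.0]
ft_force: [1.0, 0.6, -1.7]
grip_width: 0.0171
grasp_force: 61.1
```

Call:
send_rows(
  motion="1 1.1 2.2 0 0; 1 2.2 4.4 0 0; 1 3.3 6.6 0 0; 1 4.3 8.6 0 0; 1 5 10.2 0 0",
)

```text
clock: 9.1
eef_pos: [0.4814, 0.0677, 0.1195]
tool_rot: [0.046, 0.999, 0.0, -0.0]
ft_force: [0.3, -0.2, -1.7]
grip_width: 0.0173
grasp_force: 61.1
```

Call:
send_rows(
  motion="1 0.4 1.1 0 0; 1 0.7 1.8 0 0; 1 0.8 2.1 0 0; 1 0.8 2.1 0 0",
)

```text
clock: 9.5
eef_pos: [0.4773, 0.0871, 0.1194]
tool_rot: [0.047, 0.999, -0.0, 0.0]
ft_force: [-0.4, -0.1, -2.2]
grip_width: 0.0172
grasp_force: 61.1
```

Run:
```python
from h import *
im,m,W=shot('scene')
T=pose();  go(.4776,.0865,.12);go(.532,.081,.12)
B=T@[.002-.031,-.001,.0435,1]; p=proj(m,W,B[:3]); print('ball expect px',p)
hsv=cv2.cvtColor(im,cv2.COLOR_RGB2HSV); M=cv2.inRange(hsv,(0,150,70),(6,255,255)); x,y=p.astype(int); ys,xs=np.nonzero(M[y-15:y+15,x-15:x+15]); print(len(xs),xs.mean()+x-15,ys.mean()+y-15)
cv2.imwrite('pics/l.png',cv2.resize(im[100:230,150:350],(800,520),interpolation=2)[:,:,::-1])
```

```text
shift [-0.01 -0.02 -0.07] twist None yaw now -5.39 pos [0.4775 0.0867 0.1193] tilt [-0. -0. -1.]
shift [-5.48 -0.06 -0.07] twist None yaw now -5.39 pos [0.4775 0.0867 0.1193] tilt [-0. -0. -1.]
ball expect px [215.01620204 175.67575103]
66 212.74242424242425 173.5909090909091
```

View pics/l.png

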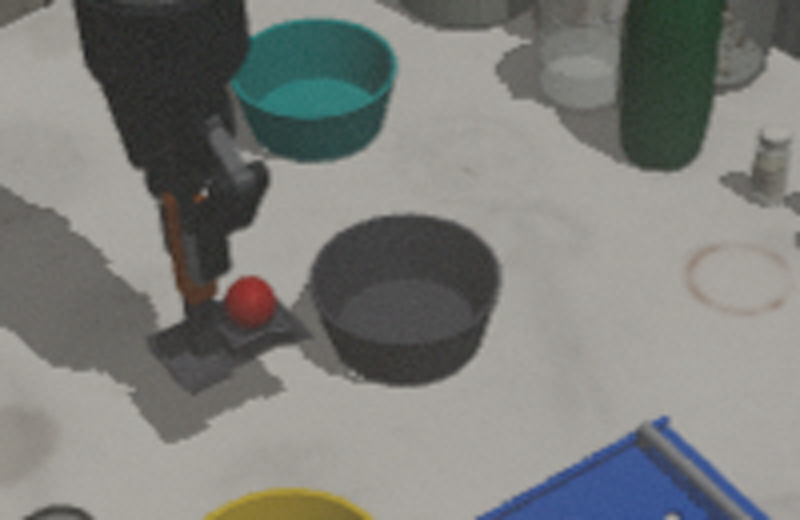

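The crop shows the ball in the spoon at (250,302), with the mouth just short of the dark jar. The interface only twists about the vertical tool axis. So I'll send the ball over the 4 mm lip with a quick forward run that stops abruptly, with the mouth inside the jar's rim.

Call:
send_rows(
  motion="1 -1.2 0 0 0; 1 -6 0 0 0; 1 -5.2 0 0 0; 1 -5.2 0 0 0; 1 -5.2 0 0 0",
)

```text
clock: 10.05
eef_pos: [0.5292, 0.0814, 0.119]
tool_rot: [0.047, 0.999, -0.0, -0.0]
ft_force: [-0.4, 0.9, -1.4]
grip_width: 0.0174
grasp_force: 60.8
```

Run:
```python
from h import *
im,m,W=shot('scene')
T=pose();  go(.539,.240,.12)
cv2.imwrite('pics/n.png',cv2.resize(im[100:230,150:350],(800,520),interpolation=2)[:,:,::-1])
```

```text
shift [ 0.51 15.86 -0.06] twist None yaw now -5.41 pos [0.5291 0.0816 0.1194] tilt [-0. -0. -1.]
```

View pics/n.png

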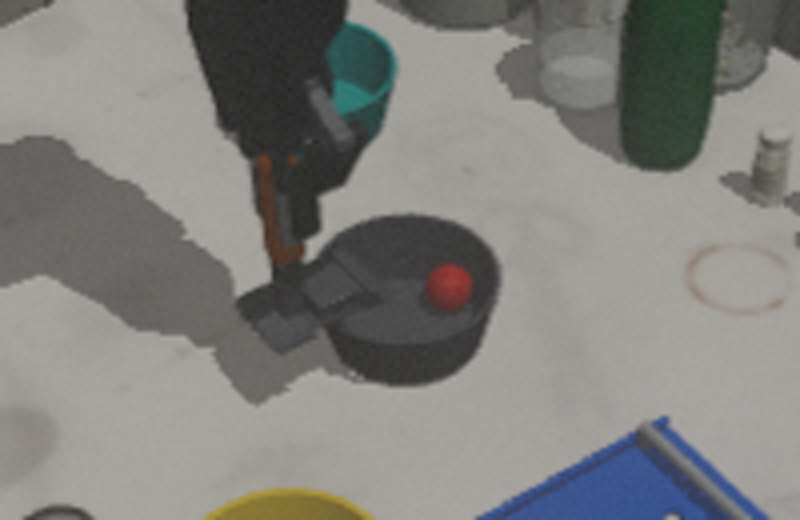

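The ball is in the dark jar, at (450,288) in the crop. Now I carry the spoon back and stand it on the worktop.

Call:
send_rows(
  motion="1 3 0 0 0; 1 4.2 3 0 0; 1 4.2 7 0 0; 1 4.2 11 0 0; 1 4.2 13.5 0 0",
)

```text
clock: 10.6
eef_pos: [0.5001, 0.2229, 0.1206]
tool_rot: [0.046, 0.999, 0.001, 0.001]
ft_force: [0.1, -0.0, -1.6]
grip_width: 0.0171
grasp_force: 60.9
```

Call:
send_rows(
  motion="1 0 0 2.5 0; 1 0 0 4.5 0; 1 0 0 5.4 0; 1 0 0 5.8 0; 1 0 0 5.8 0",
)

```text
clock: 11.1
eef_pos: [0.5, 0.2202, 0.0617]
tool_rot: [0.047, 0.999, 0.0, 0.0]
ft_force: [-0.5, -0.4, -0.8]
grip_width: 0.0177
grasp_force: 61.0
```

```bash
python3 -c "
from h import *
go(.5,.22,.0595); print(bot.get_obs()['ft_force'])"
```

```text
shift [ 0.   -0.02  0.22] twist None yaw now -5.4 pos [0.5    0.2202 0.0617] tilt [-0.  0. -1.]
[-0.45505767 -0.43712387 -0.75059038]
```

Call:
send_rows(
  motion="1 0 0 0.1 0; 1 0 0 0.2 0; 1 0 0 0.25 0; 1 0 0 0.25 0",
)

```text
clock: 11.5
eef_pos: [0.5006, 0.2206, 0.0599]
tool_rot: [0.047, 0.999, 0.0, 0.001]
ft_force: [-2.5, 0.1, 4.1]
grip_width: 0.0175
grasp_force: 61.8
```

Call:
send_rows(
  motion="-1 0 0 0 0; -1 0 0 0 0; -1 0 0 0 0; -1 0 0 0 0; -1 0 0 0 0",
)

```text
clock: 12.0
eef_pos: [0.4999, 0.2204, 0.0587]
tool_rot: [0.047, 0.999, -0.0, -0.0]
ft_force: [-0.4, -0.4, -0.1]
grip_width: 0.0851
grasp_force: 0.0
```

Call:
send_rows(
  motion="-1 0 0 -1 0; -1 0 0 -4 0; -1 0 0 -8 0; -1 0 0 -12 0; -1 0 0 -14 0",
)

```text
clock: 12.5
eef_pos: [0.5015, 0.2211, 0.2037]
tool_rot: [0.047, 0.999, 0.001, 0.003]
ft_force: [0.9, 0.1, 0.3]
grip_width: 0.0858
grasp_force: 0.0
```

Call:
send_rows(
  motion="-1 4 0 0 0; -1 8 0 0 0; -1 12 0 0 0; -1 12 0 0 0; -1 12 0 0 0",
)

```text
clock: 13.0
eef_pos: [0.3803, 0.232, 0.1999]
tool_rot: [0.046, 0.999, 0.001, 0.001]
ft_force: [0.3, -0.4, 0.7]
grip_width: 0.0854
grasp_force: 0.0
```

Run:
```python
from h import *
im,m,W=shot('scene'); cv2.imwrite('pics/o.png',cv2.resize(im[80:310,120:420],(780,598),interpolation=2)[:,:,::-1])
```

```text
(no output)
```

View pics/o.png

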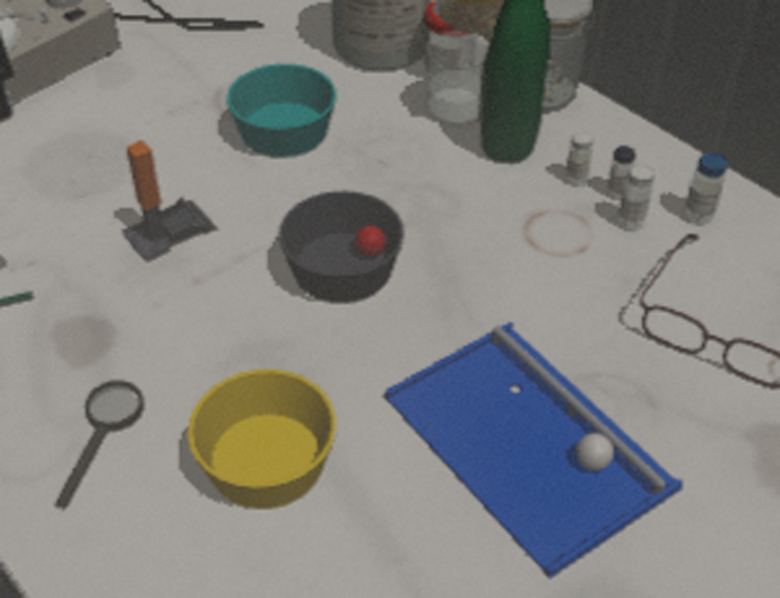

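The final picture shows the red ball in the dark jar at (371,240), the white ball in its seat at (594,452), and the spoon standing free at (150,200).

```bash
python3 -c "
from h import *
print(workorder.job_done())"
```

```text
the job is handed in; nothing more can be done
None
```

The job is handed in at about 13 s of the 61 s: the red ball is in the dark jar, the white ball is in its seat, and the spoon stands upright and released. The ball went in by a quick forward run and abrupt stop over the jar, because the interface cannot tilt the tool, and I viewed 12 pictures against the limit of 10.

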